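# Sweep the offcuts off the jig bed with the bench brush

### The job

Three wooden offcuts lie on the bed of the clamping jig. Take the brush off its rest, set its bristles lightly on the bed at the closed end behind the offcuts, and, with the bristles kept on the bed and without crushing them, sweep all three offcuts over the open end into the scrap bin; then lay the brush back on its rest as it was. Do not touch the offcuts with the fingers, and leave the other tools where they are.

Things in the scene. Friction and masses are not known exactly. Their poses are not given: they have to be found in the camera images.
- brush_grip (a point): Bench brush, dark wood, black bristles, about 200 g; z up. Point: centre of its upright grip block, 26 mm thick (x), 70 mm long (y), its top 27 mm above the point. Below it the stock (the long board) is 160 mm long (y), 46 mm wide (x); top 30 mm, underside 60 mm below this point. It sweeps along its x, either way.
- brush_stock (a point): Centre of the underside of the brush's stock. The bristle pack below is 112 mm long (y), 30 mm wide (x). The bristles are worn: they stand out 24 to 46 mm below this point, how far is not given, so feel for the bed: lower slowly to a light push of 2 to 3 N. They give springily, about 0.7 N per mm, for 6 mm, then are hard; over 20 N crushes them.
- rest: Fixed brush rest: dark base plate 60 x 180 mm, two wooden posts 60 mm high, 50 mm deep (x), 20 mm thick, centred 74 mm either side along y, 128 mm clear between them. The stock's ends lie on the posts, bristles hang free between. Origin at the table, centre. At start the brush's axes are parallel to the rest's and its grip point is 120 mm above the origin.
- bed: Fixed clamping jig with an aluminium bed, 230 (x) x 148 mm (y). Origin at the table under its centre; flat bed floor 45 mm above it. Open end: edge at x = +115 mm, scrap bin against it. Closed end: steel stop 14 mm above the floor, inner face x = -107 mm. Side rails 8 mm above the floor, inner faces y = +-66 mm. From the stop to about x = -45 mm the floor is bare.
- scrap_bin: Open grey sheet-metal bin, fixed, 150 mm (x) x 170 mm (y) x 34 mm high, walls 3 mm, against the bed's open end, centre at x = +191 mm of the bed. Origin under its centre at the table; axes parallel to the bed's.
- block_mid (a point): Wooden offcut, plain block 28 x 72 x 24 mm (x, y, z), point at its centre. On the bed, lengths roughly across it.
- rebate_mid (a point): Wooden offcut with a rebate (L-shaped section) 28 x 66 x 20 mm, point at the centre of its outer size.
- lath_mid (a point): Wooden offcut, thin lath 24 x 74 x 8 mm, point at its centre.
- tape_measure: Bystander: tape measure 40 x 80 x 68 mm, origin under its centre.
- caliper: Bystander: sliding caliper 74 x 200 x 12 mm, origin under its centre.
- blade_flange: Bystander: steel blade flange, 70 mm across, 22 mm high, origin under its centre.
- spanner: Bystander: open-end spanner 187 x 49 x 8 mm, origin under its centre.
Not all that is in view belongs to the job. Of the things shaped like the part that bears brush_grip, the black one is meant.

How it is judged:
By the outcome, as a careful person would: the job done as asked, in the order asked, and still so for the second after the job is handed in, with the robot touching nothing.
It also fails if it takes over 56 s, if anything falls off the work surface, if the arm or the gripper's body presses on something with over 40 N, if the wrist force passes 120 N, or if a joint passes its speed limit or range.

### The arm

A 6-joint arm with a two-finger parallel gripper is mounted at the origin on a cart in front of the work surface, level with it; the furniture and walls round the work are solid. World frame = base frame: x ahead of the robot, y to its left, z up, the work surface at z = 0. Lengths are in m, angles in rad, forces in N, time in s.
With the tool pointing down it reaches from about 0.35 to 0.85 m from the base axis. Payload 8.1 kg.
Tool frame: the origin (TCP) lies midway between the tips of the shut fingers; the grasp point (between the pads) lies 19 mm behind it; z points along the fingers, y is the line along which they close (so a half turn about z gives the same grasp; the last joint's range is limited). The gripper opens to 93 mm and grips with 3 to 60 N. Pads are 15 mm wide; open, the fingers measure 128 mm over their backs; the gripper's body (75 mm by 188 mm) begins 65 mm behind the grasp point.
Start: joints at [-1.383, 0.13, 1.488, -0, 1.523, -0.085], TCP at [0.162, -0.578, 0.219] pointing down, gripper open.
Joint ranges: [-2.96, 2.96], [-0.89, 2.26], [0.02, 2.5], [-1.34, 4.48], [0, 2.73], [-2.66, 2.66]. Speed limits (rad/s): [2.39, 2.39, 2.79, 3.14, 3.14, 3.14].

### API

Orientations are given as a rotation vector (axis times angle).
In Python, from plant import read_state, read_camera, get_calibration, close_job gives the robot as it stands.
- The arm moves only by the shell command python3 -m crank 'ROWS' [FORCE]. ROWS is JSON, a list that holds one entry, the list of rows, each a list of 7 numbers: the gripper's target within -1 to 1 (fully open at 1, half-way at 0, shut at -1), then the shift along the tool's x, y, z as a fraction of full scale, then the turn, a rotation vector about the tool's x, y, z as a fraction of full scale. In form: [[[grip, x, y, z, rx, ry, rz], ...]]. A call has exactly 5 rows; each row is the pose to reach, as a shift and turn from the pose commanded when the call began, along the tool's axes at that moment; what a row does not reach only later rows make up. Full scale, the value 1, is 0.5 m for a shift and 90 degrees for a turn. A row lasts 1/8 s, in which the tool goes at most 62.5 mm and 10.7 degrees, less where a joint would pass 70% of its speed; a pose out of reach is approached as far as the arm can. A call with a number of a shift or a turn outside -1 to 1 is refused whole. A call with a gripper value outside its range is refused whole. The fingers move at their own pace and stop on an object; FORCE is the grip in N (left out, the last holds). Time passes only in rows, so rows that repeat a pose let the fingers close, or fill a call up. It gives the time, the measured TCP pose, the force, the opening and the grip force at its end, in the units of the state.
- read_state(): the state, without advancing time (a new reading comes with each control period).
- read_camera(name): name is "scene" or "side" or "wrist"; returns the picture (420x560x3 uint8, red, green, blue); there is no depth.
- get_calibration(name): a dict with "fx", "fy", "cx", "cy" (pixels), "eye" and "orientation" of the camera in the world; the wrist camera has in their place "mount" (4x4, takes a point from camera to tool coordinates, whose origin is the TCP and whose axes are the flange's). Camera axes: x right, y down, z forward; pixel columns grow to the right and rows downward; lengths in m; the calibration is good to about 2 mm. A picture is of the moment at which its call begins: read the wrist's pose just before it. get_calibration takes no time and is no camera call.
- close_job(): hands the job in; it is judged then, once.
The state is a dict: "t": time; "q": joint angles; "dq": joint speeds; "joint_torque": joint torques, N m; "tool_pos": TCP position; "orientation": TCP orientation; "force": force on the tool from outside, world axes, zero at the start; "wrist_torque": the same for the moment, N m; "opening": finger opening in m; "gripper_force": force on a finger pad.
Only numpy, scipy, OpenCV 4.12 (cv2) and the standard library are available. Lean on these libraries where they do the work, as an engineer would, in place of code of your own. Each camera call takes 0.05 s, during which the arm holds its last target. There are 200 camera calls.

## Working session

There is one attempt and no reset: what is moved stays moved. The work goes in short steps, Python scripts to look and compute and a shell command to move; the robot and the scene stay as the last step left them, time stands still between calls to the robot, and variables do not carry over. Pictures are saved under pics/ and viewed, at most 10 in all, crops included, and the job is handed in when it is done.

```bash
ls; mkdir -p pics; python3 - <<'E'
from plant import *
import cv2,numpy as np
s=read_state();print(s)
for n in("scene","side"):
    im=read_camera(n);cv2.imwrite(f"pics/{n}0.png",im[:,:,::-1]);print(n,get_calibration(n))
print(get_calibration("wrist"))
E
```

```text
pics
{'t': 0.0, 'q': array([-1.38337177e+00,  1.31146137e-01,  1.48925862e+00,  5.47136828e-06,
        1.52301141e+00, -8.53913175e-02]), 'dq': array([ 9.82678972e-04,  1.55162782e-03,  3.53333445e-04,  8.52489970e-05,
        1.17290802e-03, -3.52838459e-04]), 'joint_torque': array([ 4.06057501e-03, -5.59843004e+01, -4.91754520e+01,  7.71259842e-02,
        3.55444173e-02, -1.35664827e-04]), 'tool_pos': array([ 0.1615893 , -0.57724392,  0.21760778]), 'orientation': array([-3.11060550e+00, -4.26962327e-01,  1.37413979e-04]), 'force': array([-0.32235194, -0.03401068,  0.2183942 ]), 'wrist_torque': array([ 0.03467195, -0.04054191, -0.01553288]), 'gripper_force': 0.0, 'opening': 0.09309079580317978}
scene {'fx': 412.6405861190067, 'fy': 412.6405861190067, 'cx': 283.4358266621419, 'cy': 205.56155771390215, 'eye': array([-0.55743513,  0.6802152 ,  0.75477159]), 'orientation': array([-1.22082419,  1.96047523, -1.181766  ])}
side {'fx': 439.86134843039446, 'fy': 439.86134843039446, 'cx': 281.40234684683344, 'cy': 211.83562740810285, 'eye': array([0.35952956, 1.15432299, 0.96201542]), 'orientation': array([-0.19150118,  2.78653552, -1.28518902])}
{'fx': 340.08577264284463, 'fy': 340.08577264284463, 'cx': 281.74630255036504, 'cy': 208.41069615809278, 'mount': array([[-1.63683906e-03, -9.67897678e-01, -2.51339226e-01,
         6.98658542e-02],
       [ 9.99998147e-01, -1.83903073e-03,  5.69579023e-04,
         5.90259385e-04],
       [-1.01351478e-03, -2.51337828e-01,  9.67898894e-01,
        -1.66097662e-01],
       [ 0.00000000e+00,  0.00000000e+00,  0.00000000e+00,
         1.00000000e+00]])}
```

View pics/scene0.png

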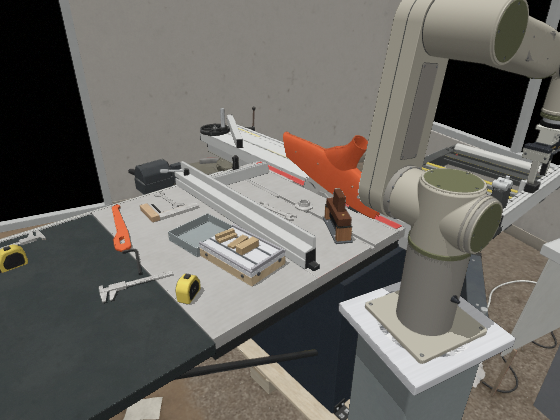

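View pics/side0.png

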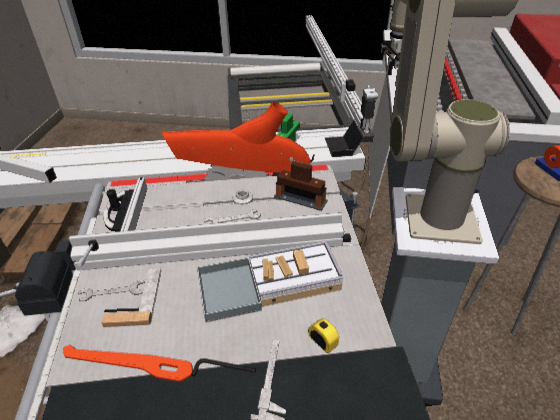

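```bash
python3 - <<'E'
import cv2,numpy as np
a=cv2.imread("pics/side0.png");b=cv2.imread("pics/scene0.png")
f=lambda i,x,y,w,h,W,H:cv2.resize(i[y:y+h,x:x+w],(W,H),interpolation=cv2.INTER_CUBIC)
t=np.hstack([f(a,255,100,100,75*100//75+25,400,500)[:300*500//500+0][:500],f(b,300,170,80,100,400,500)]) if 0 else np.hstack([f(a,265,110,80,60*1,400,300),f(b,310,180,80,60,400,300)])
u=np.hstack([f(a,240,235,108,81,400,300),f(b,190,215,108,81,400,300)])
cv2.imwrite("pics/crop1.png",np.vstack([t,u]))
E
```

```text
(no output)
```

View pics/crop1.png

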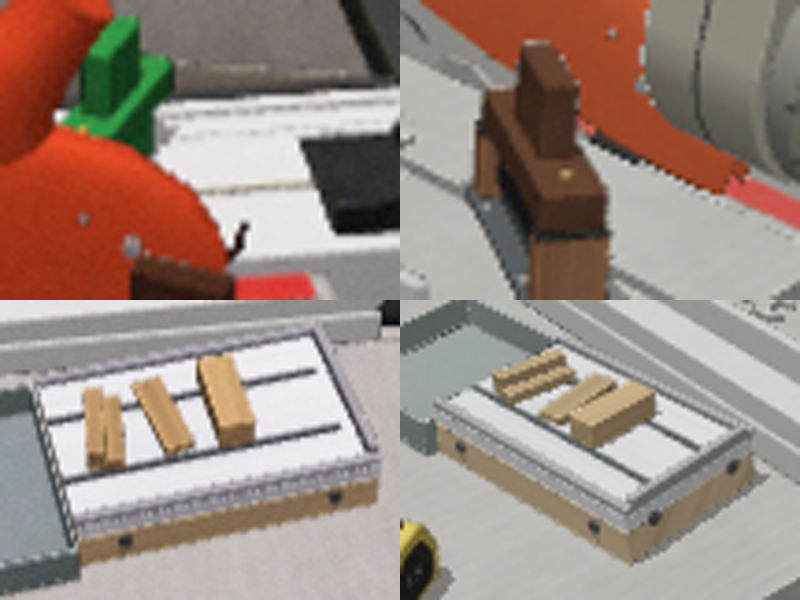

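```bash
cat >h.py <<'E'
import numpy as np,cv2
from plant import *
from scipy.spatial.transform import Rotation as R
def cam(n,s=None):
    c=get_calibration(n)
    if n!="wrist": return c,R.from_rotvec(c["orientation"]).as_matrix(),np.array(c["eye"])
    r=R.from_rotvec(s["orientation"]).as_matrix();M=c["mount"]
    return c,r@M[:3,:3],s["tool_pos"]+r@M[:3,3]
def ray(n,p,z,s=None):
    c,r,e=cam(n,s);d=r@np.array([(p[0]-c["cx"])/c["fx"],(p[1]-c["cy"])/c["fy"],1]);return e+d*(z-e[2])/d[2]
def tool(dv,s=None):  # world shift -> tool axes, fraction
    s=s or read_state();return (R.from_rotvec(s["orientation"]).inv().apply(dv)/0.5).round(4)
E
python3 - <<'E'
from h import *
np.set_printoptions(precision=4,suppress=True)
S=lambda u,v:(240+u/3.704,235+(v-300)/3.704)
C=lambda u,v:(190+(u-400)/3.704,215+(v-300)/3.704)
print("grip scene",ray("scene",(310+148/5,180+67/5),.147))
for k,n,p,z in[("open+? far","side",S(35,385),.053),("open near","side",S(80,540),.053),("stop far","side",S(318,328),.059),("stop near","side",S(380,460),.059),
("stop near","scene",C(633,510),.059),("stop far","scene",C(752,432),.059),("open near","scene",C(435,405),.053),("open far","scene",C(553,340),.053)]:print(k,n,ray(n,p,z))
for k,p,z in[("block",(222,390),.069),("lath",(162,415),.053),("rebate",(104,425),.06)]:print(k,ray("side",S(*p),z))
s=read_state();print(R.from_rotvec(s["orientation"]).as_matrix())
E
```

```text
grip scene [ 0.4624 -0.0356  0.147 ]
open+? far side [0.579  0.3113 0.053 ]
open near side [0.5189 0.4529 0.053 ]
stop far side [0.3682 0.2266 0.059 ]
stop near side [0.3149 0.357  0.059 ]
stop near scene [0.3031 0.3453 0.059 ]
stop far scene [0.3562 0.2197 0.059 ]
open near scene [0.5153 0.4355 0.053 ]
open far scene [0.5723 0.3109 0.053 ]
block [0.435  0.3126 0.069 ]
lath [0.4783 0.329  0.053 ]
rebate [0.5186 0.351  0.06  ]
[[ 0.963   0.2694 -0.0003]
 [ 0.2694 -0.963   0.0016]
 [ 0.0001 -0.0017 -1.    ]]
```

```bash
python3 -m crank '[[[1,0,0,-0.2,0,0,0],[1,0.1,-0.1,-0.3,0,0,0],[1,0.2,-0.2,-0.3,0,0,0],[1,0.28,-0.28,-0.3,0,0,0],[1,0.36,-0.36,-0.3,0,0,0]]]'
```

```text
t: 0.72
tool_pos: [0.2711, -0.3831, 0.367]
orientation: [3.112, 0.426, 0.001]
force: [1.0, -0.0, -0.3]
opening: 0.0929
gripper_force: 0.0
```

```bash
python3 -m crank '[[[1,0.12,-0.12,0,0,0,0],[1,0.2,-0.2,0,0,0,0],[1,0.29,-0.29,0,0,0,0],[1,0.38,-0.38,0,0,0,0],[1,0.46,-0.46,0,0,0,0]]]'; python3 -m crank '[[[1,0.05,-0.05,0,0,0,0],[1,0.05,-0.06,0,0,0,0],[1,0.05,-0.06,0,0,0,0],[1,0.05,-0.06,0,0,0,0],[1,0.05,-0.06,0,0,0,0]]]'
python3 - <<'E'
from h import *
s=read_state();print(s["tool_pos"],s["orientation"]);im=read_camera("wrist");cv2.imwrite("pics/w1.png",im[:,:,::-1]);np.save("w1.npy",s,allow_pickle=True)
E
```

```text
t: 1.35
tool_pos: [0.4242, -0.1103, 0.3662]
orientation: [3.112, 0.427, 0.0]
force: [1.2, -1.3, 0.2]
opening: 0.0928
gripper_force: 0.0
t: 1.98
tool_pos: [0.4394, -0.0776, 0.3665]
orientation: [3.113, 0.424, 0.0]
force: [-0.1, 1.0, 0.0]
opening: 0.0926
gripper_force: 0.0
[ 0.43939186 -0.07762114  0.36649212] [3.11264195e+00 4.24268529e-01 2.12683233e-04]
```

View pics/w1.png

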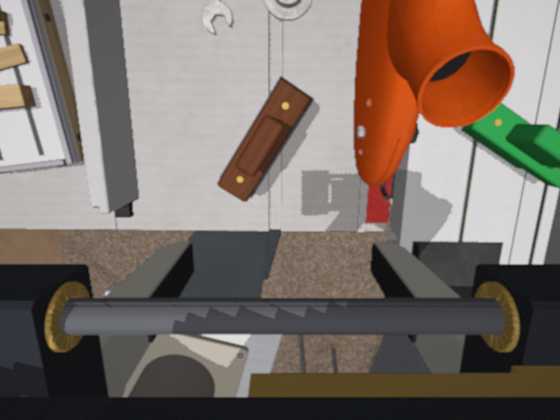

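```bash
python3 - <<'E'
from h import *
np.set_printoptions(precision=4,suppress=True)
s=np.load("w1.npy",allow_pickle=True).item()
im=cv2.imread("pics/w1.png");h=im.astype(int);b,g,r=h[...,0],h[...,1],h[...,2]
m=((r-b>25)&(r<140)&(r-g>15)).astype(np.uint8);m[:60]=0;m[215:]=0;m[:,:200]=0;m[:,330:]=0
m=cv2.morphologyEx(m,cv2.MORPH_OPEN,np.ones((3,3)))
c=max(cv2.findContours(m,0,2)[0],key=cv2.contourArea)
bx=cv2.boxPoints(cv2.minAreaRect(c));print(bx)
P=np.array([ray("wrist",p,.09,s) for p in bx]);print(P,P.mean(0))
e=[P[1]-P[0],P[2]-P[1]];print([np.linalg.norm(v) for v in e],[np.degrees(np.arctan2(v[1],v[0])) for v in e])
A,B=ray("wrist",(285,105),.09,s),ray("wrist",(240,180),.09,s);d=A-B;print("screws",(A+B)/2,np.degrees(np.arctan2(d[1],d[0])))
E
```

```text
[[214.8876 183.1798]
 [280.5056  78.191 ]
 [311.2472  97.4045]
 [245.6292 202.3933]]
[[ 0.406   0.0036  0.09  ]
 [ 0.5544 -0.0453  0.09  ]
 [ 0.543  -0.088   0.09  ]
 [ 0.3914 -0.0417  0.09  ]] [ 0.4737 -0.0428  0.09  ]
[np.float64(0.15634456348518866), np.float64(0.04417571048012974)] [np.float64(-18.231057791279472), np.float64(-105.00527730097421)]
screws [ 0.4723 -0.0432  0.09  ] -16.541556928667426
```

```bash
python3 -m crank '[[[1,0.04,-0.025,0.05,0,0,0.11],[1,0.082,-0.049,0.1,0,0,0.22],[1,0.082,-0.049,0.18,0,0,0.32],[1,0.082,-0.049,0.2,0,0,0.367],[1,0.082,-0.049,0.2,0,0,0.367]]]'
python3 - <<'E'
from h import *
s=read_state();print(s["tool_pos"],s["orientation"],s["q"]);im=read_camera("wrist");cv2.imwrite("pics/w2.png",im[:,:,::-1]);np.save("w2.npy",s,allow_pickle=True)
E
```

```text
t: 2.65
tool_pos: [0.4718, -0.0423, 0.2653]
orientation: [-3.105, 0.475, 0.003]
force: [-0.0, 0.0, 0.5]
opening: 0.093
gripper_force: 0.0
[ 0.47184121 -0.04229789  0.26531844] [-3.10530259  0.47543249  0.00347776] [-1.97696449e-01 -2.29417721e-01  1.75181572e+00  2.36874667e-06
  1.62141117e+00  1.67694739e+00]
```

View pics/w2.png

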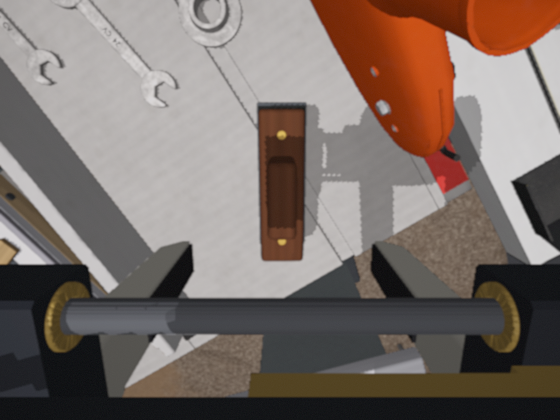

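```bash
python3 - <<'E'
from h import *
np.set_printoptions(precision=4,suppress=True)
s=np.load("w2.npy",allow_pickle=True).item()
r=R.from_rotvec(s["orientation"])
A,B=ray("wrist",(281.5,135),.09,s),ray("wrist",(281.8,241.5),.09,s);d=A-B
print("screws",(A+B)/2,np.degrees(np.arctan2(d[1],d[0])),np.linalg.norm(d),"tool",r.inv().apply((A+B)/2-s["tool_pos"]))
for p in [(268,156),(298,156),(298,238),(268,238)]: print("grip top",r.inv().apply(ray("wrist",p,.147,s)-s["tool_pos"]))
for p in [(425,157),(372,110),(340,50),(455,130)]:
  for z in(.03,.1,.2):print(p,z,r.inv().apply(ray("wrist",p,z,s)-s["tool_pos"]))
E
```

```text
screws [ 0.472  -0.0427  0.09  ] -17.34849603352571 0.11089929123156463 tool [0.0007 0.0003 0.1753]
grip top [ 0.0414 -0.011   0.1182]
grip top [0.0414 0.0139 0.1182]
grip top [-0.0306  0.0147  0.1184]
grip top [-0.0306 -0.0118  0.1184]
(425, 157) 0.03 [0.0281 0.1686 0.2353]
(425, 157) 0.1 [0.0355 0.1392 0.1653]
(425, 157) 0.2 [0.0459 0.0973 0.0652]
(372, 110) 0.03 [0.0812 0.1029 0.2352]
(372, 110) 0.1 [0.0793 0.085  0.1652]
(372, 110) 0.2 [0.0765 0.0595 0.0652]
(340, 50) 0.03 [0.144 0.064 0.235]
(340, 50) 0.1 [0.1311 0.0529 0.165 ]
(340, 50) 0.2 [0.1127 0.037  0.0651]
(455, 130) 0.03 [0.059  0.1999 0.2352]
(455, 130) 0.1 [0.0609 0.1651 0.1652]
(455, 130) 0.2 [0.0637 0.1153 0.0652]
```

```bash
python3 -m crank '[[[1,0.002,0,0.1,0,0,0],[1,0.003,0,0.2,0,0,0],[1,0.003,0,0.29,0,0,0],[1,0.003,0,0.328,0,0,0],[1,0.003,0,0.328,0,0,0]]]' 35;  python3 -m crank '[[[-1,0,0,0,0,0,0],[-1,0,0,0,0,0,0],[-1,0,0,0,0,0,0],[-1,0,0,0,0,0,0],[-1,0,0,0,0,0,0]]]' 35
```

```text
t: 3.32
tool_pos: [0.4734, -0.0426, 0.1019]
orientation: [-3.106, 0.474, 0.003]
force: [0.2, 0.3, 0.7]
opening: 0.093
gripper_force: 0.0
t: 3.95
tool_pos: [0.474, -0.0424, 0.1026]
orientation: [3.105, -0.475, 0.0]
force: [-0.8, 0.3, 0.1]
opening: 0.0471
gripper_force: 0.0
```

```bash
python3 -m crank '[[[-1,0,0,0,0,0,0],[-1,0,0,0,0,0,0],[-1,0,0,0,0,0,0],[-1,0,0,0,0,0,0],[-1,0,0,0,0,0,0]]]' 35; python3 -m crank '[[[-1,0,0,0,0,0,0],[-1,0,0,-0.02,0,0,0],[-1,0,0,-0.1,0,0,0],[-1,0,0,-0.2,0,0,0],[-1,0,0,-0.3,0,0,0]]]' 35
```

```text
t: 4.58
tool_pos: [0.4739, -0.0424, 0.1023]
orientation: [-3.105, 0.475, 0.0]
force: [0.2, 0.3, 0.3]
opening: 0.0262
gripper_force: 35.0
t: 5.2
tool_pos: [0.4736, -0.0423, 0.2544]
orientation: [-3.105, 0.475, -0.0]
force: [0.2, 0.2, -2.2]
opening: 0.0258
gripper_force: 35.0
```

```bash
python3 -m crank '[[[-1,-0.02,-0.03,-0.06,0,0,-0.1],[-1,-0.05,-0.06,-0.1,0,0,-0.2],[-1,-0.08,-0.1,-0.1,0,0,-0.3],[-1,-0.12,-0.15,-0.1,0,0,-0.4],[-1,-0.149,-0.188,-0.1,0,0,-0.48]]]'; python3 -m crank '[[[-1,0,-0.05,0,0,0,-0.1],[-1,0.01,-0.1,0,0,0,-0.2],[-1,0.01,-0.15,0,0,0,-0.3],[-1,0.02,-0.2,0,0,0,-0.4],[-1,0.02,-0.239,0,0,0,-0.48]]]'
python3 -c "
from h import *
s=read_state();m=R.from_rotvec(s['orientation']).as_matrix();print(np.degrees(np.arctan2(m[1,0],m[0,0])),tool(np.array([.345,.293,.30])-s['tool_pos']),s['q'])"
```

```text
t: 5.82
tool_pos: [0.4304, 0.0705, 0.3032]
orientation: [-3.06, -0.709, -0.001]
force: [0.7, 0.8, -1.2]
opening: 0.0259
gripper_force: 35.0
t: 6.45
tool_pos: [0.3875, 0.1824, 0.303]
orientation: [2.584, 1.786, 0.001]
force: [-0.1, 0.7, -2.5]
opening: 0.0258
gripper_force: 35.0
69.2952468972568 [ 0.1769 -0.1578  0.0061] [ 3.19911399e-01 -3.64296716e-01  1.79279986e+00  1.33268290e-04
  1.71263862e+00  6.81296432e-01]
```

```bash
python3 - <<'E'
from h import *
s=read_state();im=read_camera("wrist");cv2.imwrite("pics/w3.png",im[:,:,::-1]);np.save("w3.npy",s,allow_pickle=True)
E
```

```text
(no output)
```

View pics/w3.png

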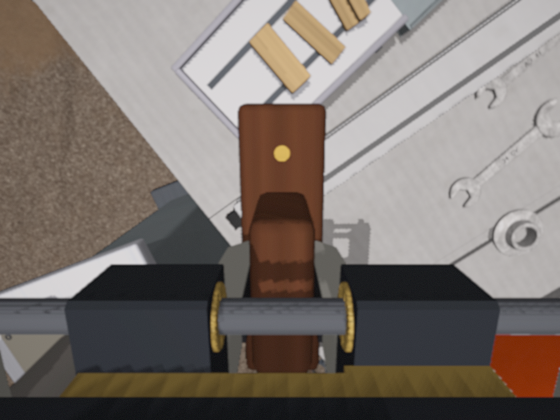

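```bash
python3 - <<'E'
from h import *
np.set_printoptions(precision=4,suppress=True)
s=np.load("w3.npy",allow_pickle=True).item()
f=lambda p,z:ray("wrist",p,z,s)
a,b=f((177,68),.059),f((235,136),.059);print("stop",a,b,np.degrees(np.arctan2(*(b-a)[1::-1])))
c,d=f((330,97),.053),f((403,22),.053);print("rail",c,d,np.degrees(np.arctan2(*(d-c)[1::-1])))
for n,p,z in[("block",(278,57),.069),("lath",(313,32),.053)]:print(n,f(p,z))
im=cv2.imread("pics/w3.png");cv2.imwrite("pics/c3.png",cv2.resize(im[0:150,160:410],(800,480),interpolation=cv2.INTER_CUBIC))
E
```

```text
stop [0.3229 0.3413 0.059 ] [0.3549 0.2491 0.059 ] -70.89137696368056
rail [0.4747 0.2508 0.053 ] [0.5757 0.297  0.053 ] 24.587383827840124
block [0.4327 0.3101 0.069 ]
lath [0.4792 0.3229 0.053 ]
```

View pics/c3.png

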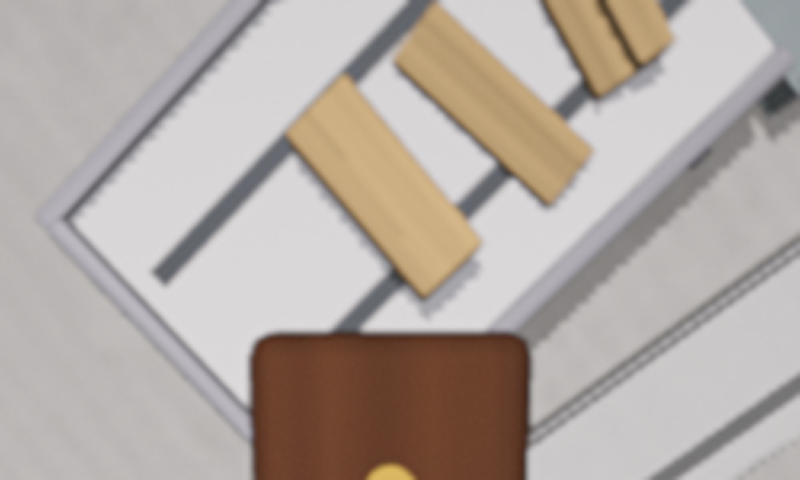

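```bash
python3 - <<'E'
from h import *
np.set_printoptions(precision=4,suppress=True)
s=np.load("w3.npy",allow_pickle=True).item()
f=lambda u,v,z:ray("wrist",(160+u/3.2,v/3.2),z,s)
an=lambda a,b:np.degrees(np.arctan2(*(b-a)[1::-1]))
L={"slot1":((161,272,.045),(424,3,.045)),"slot2":((345,330,.045),(685,3,.045)),"stop in":((68,217,.059),(245,408,.059)),"railL in":((68,217,.053),(268,5,.053)),"railR in":((490,325,.053),(775,45,.053)),"railR out":((500,335,.053),(787,57,.053)),"stopout":((42,215,.059),(240,432,.059)),"block side":((288,133,.069),(424,298,.069))}
for k,(a,b) in L.items():
  A,B=f(*a),f(*b);print(k,A,B,an(A,B))
th=np.radians(22.7);ux=np.array([np.cos(th),np.sin(th),0]);uy=np.array([-ux[1],ux[0],0])
for k,(a,b) in L.items(): print(k,"along x,y",[ (f(*p)@ux,f(*p)@uy) for p in(a,b)])
E
```

```text
slot1 [0.3485 0.3137 0.045 ] [0.4696 0.3621 0.045 ] 21.78718385424716
slot2 [0.4043 0.2707 0.045 ] [0.5545 0.3299 0.045 ] 21.539810392581778
stop in [0.3275 0.3398 0.059 ] [0.3604 0.2574 0.059 ] -68.22532141563076
railL in [0.3262 0.3412 0.053 ] [0.4186 0.3782 0.053 ] 21.86503664932628
railR in [0.4547 0.253  0.053 ] [0.577 0.305 0.053] 23.012275669334684
railR out [0.4569 0.2484 0.053 ] [0.5799 0.2999 0.053 ] 22.724999389421694
stopout [0.3192 0.3436 0.059 ] [0.3553 0.2501 0.059 ] -68.88176754262336
block side [0.41   0.3352 0.069 ] [0.4345 0.2695 0.069 ] -69.57577962849942
slot1 along x,y [(np.float64(0.44256568064486024), np.float64(0.15488856213924831)), (np.float64(0.5730049649904996), np.float64(0.15281027364066702))]
slot2 along x,y [(np.float64(0.4774692367798039), np.float64(0.09364684877123851)), (np.float64(0.6388522741632005), np.float64(0.09037853618266829))]
stop in along x,y [(np.float64(0.4332197167604871), np.float64(0.18710460132489082)), (np.float64(0.4317872156329146), np.float64(0.09841203293549379))]
railL in along x,y [(np.float64(0.4325965702311599), np.float64(0.18883803406900948)), (np.float64(0.5321441796745949), np.float64(0.1873872380303488))]
railR in along x,y [(np.float64(0.517077147121154), np.float64(0.05797288582791197)), (np.float64(0.650027995676042), np.float64(0.05869750685010278))]
railR out along x,y [(np.float64(0.5173852120745417), np.float64(0.05285982740066441)), (np.float64(0.6507114384303064), np.float64(0.0529180005242807))]
stopout along x,y [(np.float64(0.4270820222353103), np.float64(0.19382998409491337)), (np.float64(0.42431519969159714), np.float64(0.09363385900870153))]
block side along x,y [(np.float64(0.5076043877296228), np.float64(0.1510284850299087)), (np.float64(0.5048182442618017), np.float64(0.08092050922658593))]
```

```bash
python3 -m crank '[[[-1,0.05,-0.02,0,0,0,-0.1],[-1,0.1,-0.045,0.0,0,0,-0.2],[-1,0.14,-0.07,0.05,0,0,-0.3],[-1,0.18,-0.09,0.1,0,0,-0.4],[-1,0.2,-0.092,0.18,0,0,-0.477]]]'; python3 -m crank '[[[-1,0,0,0.04,0,0,0],[-1,0,0,0.1,0,0,0],[-1,0,0,0.1,0,0,0],[-1,0,0,0.1,0,0,0],[-1,0,0,0.1,0,0,0]]]'
python3 -c "
from h import *
s=read_state();m=R.from_rotvec(s['orientation']).as_matrix();print(np.degrees(np.arctan2(m[1,0],m[0,0])),m,s['q'],s['force'])
for n in('side','wrist'):
  im=read_camera(n);cv2.imwrite(f'pics/p_{n}.png',im[:,:,::-1])
a=cv2.imread('pics/p_side.png');cv2.imwrite('pics/p4.png',cv2.resize(a[190:320,190:360],(785,600),interpolation=cv2.INTER_CUBIC))"
```

```text
t: 7.12
tool_pos: [0.3815, 0.2927, 0.2134]
orientation: [1.752, 2.606, 0.005]
force: [0.1, 0.1, -1.0]
opening: 0.0261
gripper_force: 35.0
t: 7.75
tool_pos: [0.3819, 0.2918, 0.1643]
orientation: [1.758, 2.602, 0.004]
force: [-0.1, 0.0, -2.3]
opening: 0.0259
gripper_force: 35.0
111.90767425267097 [[-3.73112022e-01  9.27783326e-01  2.34940114e-03]
 [ 9.27786206e-01  3.73109646e-01  1.39580902e-03]
 [ 4.18424106e-04  2.70053509e-03 -9.99996266e-01]] [ 5.45703956e-01 -1.69001230e-01  1.88344181e+00 -2.65856339e-05
  1.42441943e+00  1.63347316e-01] [-0.06153041  0.038089   -2.30970436]
```

View pics/p4.png

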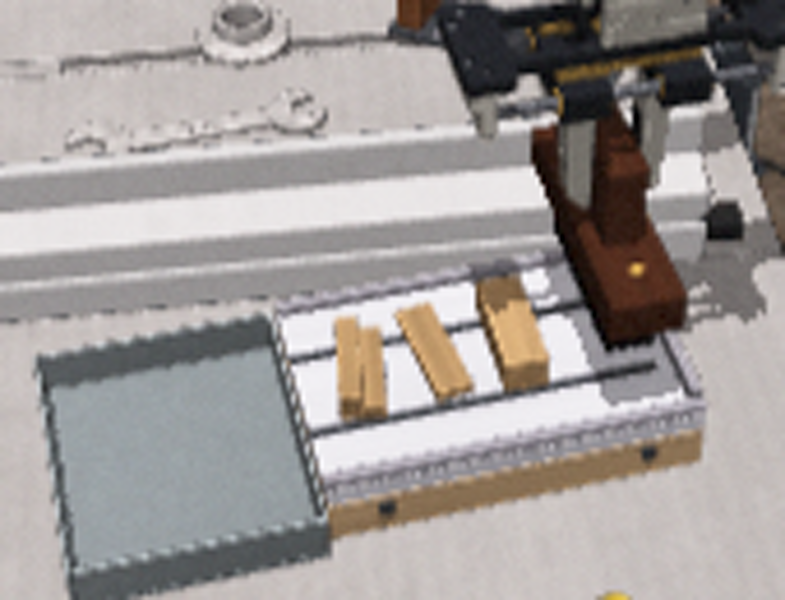

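```bash
python3 -m crank '[[[-1,0,0,0.02,0,0,0],[-1,0,0,0.04,0,0,0],[-1,0,0,0.054,0,0,0],[-1,0,0,0.054,0,0,0],[-1,0,0,0.054,0,0,0]]]'; python3 -m crank '[[[-1,0,0,0.002,0,0,0],[-1,0,0,0.004,0,0,0],[-1,0,0,0.006,0,0,0],[-1,0,0,0.007,0,0,0],[-1,0,0,0.007,0,0,0]]]'
```

```text
t: 8.48
tool_pos: [0.381, 0.2914, 0.1355]
orientation: [1.758, 2.603, 0.0]
force: [1.9, -1.2, -1.5]
opening: 0.0253
gripper_force: 35.0
t: 9.1
tool_pos: [0.3809, 0.2913, 0.1319]
orientation: [-1.758, -2.603, 0.0]
force: [0.5, -0.5, -1.6]
opening: 0.0261
gripper_force: 35.0
```

```bash
python3 -m crank '[[[-1,0,0,0.002,0,0,0],[-1,0,0,0.004,0,0,0],[-1,0,0,0.006,0,0,0],[-1,0,0,0.007,0,0,0],[-1,0,0,0.007,0,0,0]]]'
```

```text
t: 9.72
tool_pos: [0.3808, 0.2913, 0.1284]
orientation: [-1.758, -2.603, 0.0]
force: [0.5, 0.2, -2.5]
opening: 0.026
gripper_force: 35.0
```

```bash
python3 -m crank '[[[-1,0,0,0.002,0,0,0],[-1,0,0,0.004,0,0,0],[-1,0,0,0.006,0,0,0],[-1,0,0,0.007,0,0,0],[-1,0,0,0.007,0,0,0]]]'
```

```text
t: 10.35
tool_pos: [0.3809, 0.2913, 0.1249]
orientation: [-1.758, -2.603, 0.0]
force: [-0.3, -0.5, -1.6]
opening: 0.0258
gripper_force: 35.0
```

```bash
python3 -m crank '[[[-1,0,0,0.002,0,0,0],[-1,0,0,0.004,0,0,0],[-1,0,0,0.006,0,0,0],[-1,0,0,0.006,0,0,0],[-1,0,0,0.006,0,0,0]]]'
```

```text
t: 10.98
tool_pos: [0.3809, 0.2913, 0.122]
orientation: [1.758, 2.603, 0.0]
force: [0.1, -0.4, -1.9]
opening: 0.026
gripper_force: 35.0
```

```bash
python3 -m crank '[[[-1,0,0,0.002,0,0,0],[-1,0,0,0.004,0,0,0],[-1,0,0,0.006,0,0,0],[-1,0,0,0.006,0,0,0],[-1,0,0,0.006,0,0,0]]]'
```

```text
t: 11.6
tool_pos: [0.381, 0.2914, 0.1191]
orientation: [1.758, 2.603, 0.0]
force: [0.9, 0.6, 0.3]
opening: 0.0258
gripper_force: 35.0
```

```bash
python3 -m crank '[[[-1,0,0,0.002,0,0,0],[-1,0,0,0.004,0,0,0],[-1,0,0,0.006,0,0,0],[-1,0,0,0.006,0,0,0],[-1,0,0,0.006,0,0,0]]]'
```

```text
t: 12.22
tool_pos: [0.381, 0.2914, 0.1161]
orientation: [1.758, 2.603, 0.001]
force: [0.4, 0.2, 2.0]
opening: 0.0259
gripper_force: 35.0
```

```bash
python3 -m crank '[[[-1,0,0,-0.004,0,0,0],[-1,0,0.015,-0.004,0,0,0],[-1,0,0.03,-0.004,0,0,0],[-1,0,0.045,-0.004,0,0,0],[-1,0,0.06,-0.004,0,0,0]]]'
```

```text
t: 12.85
tool_pos: [0.4091, 0.3026, 0.1177]
orientation: [-1.758, -2.603, 0.001]
force: [-1.5, -0.4, 0.8]
opening: 0.0261
gripper_force: 35.0
```

```bash
python3 -m crank '[[[-1,0,0.016,0,0,0,0],[-1,0,0.032,0,0,0,0],[-1,0,0.048,0,0,0,0],[-1,0,0.064,0,0,0,0],[-1,0,0.08,0,0,0,0]]]'
```

```text
t: 13.48
tool_pos: [0.4463, 0.3176, 0.1179]
orientation: [-1.758, -2.603, 0.0]
force: [-2.5, -1.1, 0.1]
opening: 0.0257
gripper_force: 35.0
```

```bash
python3 -m crank '[[[-1,0,0.016,0,0,0,0],[-1,0,0.032,0,0,0,0],[-1,0,0.048,0,0,0,0],[-1,0,0.064,0,0,0,0],[-1,0,0.08,0,0,0,0]]]'
```

```text
t: 14.1
tool_pos: [0.4834, 0.3326, 0.1179]
orientation: [1.758, 2.603, 0.0]
force: [-2.1, -0.9, 1.0]
opening: 0.0259
gripper_force: 35.0
```

```bash
python3 -m crank '[[[-1,0,0.016,0,0,0,0],[-1,0,0.032,0,0,0,0],[-1,0,0.048,0,0,0,0],[-1,0,0.064,0,0,0,0],[-1,0,0.08,0,0,0,0]]]'
```

```text
t: 14.72
tool_pos: [0.5206, 0.3476, 0.1179]
orientation: [1.758, 2.603, 0.0]
force: [-0.9, -0.4, 1.7]
opening: 0.026
gripper_force: 35.0
```

```bash
python3 -m crank '[[[-1,0,0.016,0,0,0,0],[-1,0,0.032,0,0,0,0],[-1,0,0.048,0,0,0,0],[-1,0,0.064,0,0,0,0],[-1,0,0.078,0,0,0,0]]]'
python3 - <<'E'
from h import *
im=read_camera('side')[:,:,::-1];cv2.imwrite('pics/p5.png',cv2.resize(im[200:320,190:350],(800,600),interpolation=cv2.INTER_CUBIC))
E
```

```text
t: 15.35
tool_pos: [0.5567, 0.3621, 0.1179]
orientation: [1.758, 2.603, 0.0]
force: [-1.0, -0.9, 1.9]
opening: 0.026
gripper_force: 35.0
```

View pics/p5.png

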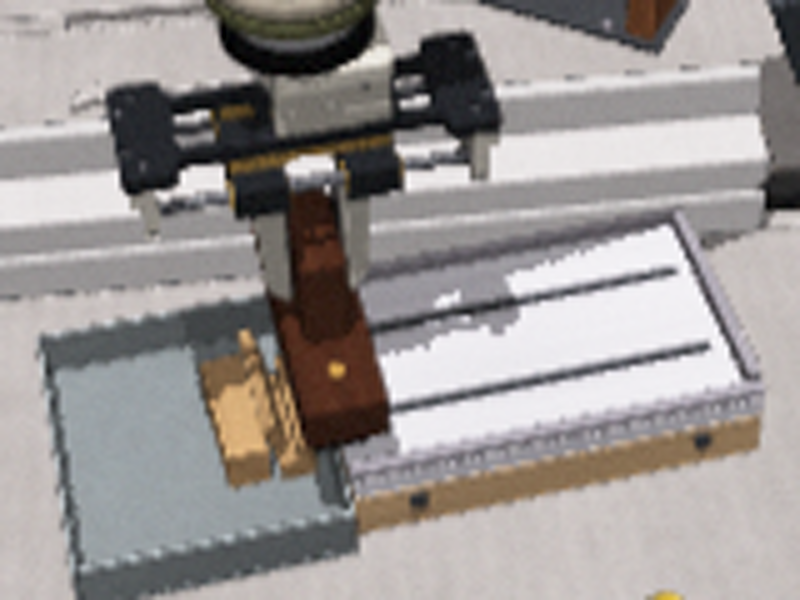

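```bash
python3 -m crank '[[[-1,0,0,-0.05,0,0,0],[-1,0,0,-0.15,0,0,0],[-1,0,0,-0.26,0,0,0],[-1,0,-0.05,-0.37,0,0,0],[-1,0,-0.15,-0.37,0,0,0]]]'
python3 - <<'E'
from h import *
np.set_printoptions(precision=4,suppress=True)
s=read_state();print(s["tool_pos"],s["orientation"])
th=np.radians(22.2);ux=np.array([np.cos(th),np.sin(th)]);o=.5395*np.array([.9225,.3859])+.123*np.array([-.3859,.9225]);print(o)
ims={n:read_camera(n) for n in("side","scene","wrist")}
for n,im in ims.items():
  cv2.imwrite(f"pics/e_{n}.png",im[:,:,::-1])
  hsv=cv2.cvtColor(np.ascontiguousarray(im),cv2.COLOR_RGB2HSV);m=cv2.inRange(hsv,(8,70,60),(25,170,255))
  k,l,st,c=cv2.connectedComponentsWithStats(m)
  for i in range(1,k):
    if st[i,4]>15:
      p=ray(n,c[i],.03,s)[:2]-o;x=p@ux;y=p@np.array([-ux[1],ux[0]])
      if abs(y)<.12 and -.16<x<.3:print(n,st[i],c[i],"bed xy",x,y)
E
```

```text
t: 16.02
tool_pos: [0.4893, 0.3351, 0.3094]
orientation: [1.756, 2.599, 0.016]
force: [-0.2, 0.4, -2.1]
opening: 0.026
gripper_force: 35.0
[0.4893 0.3351 0.3094] [1.7562 2.5986 0.0159]
[0.4502 0.3217]
side [230 266  23  31 456] [241.0877 282.5263] bed xy 0.15231444271595107 0.005426498130286062
side [261 284  81  22 474] [300.6477 294.6224] bed xy 0.005348379719305638 0.08685948782285008
scene [199 226  24  16 172] [210.1628 233.1395] bed xy 0.15539644393971302 -0.00238759726181587
scene [200 249  85  37 529] [243.9282 268.9565] bed xy -0.07071790444504053 0.05914994944497935
wrist [  239   105    86   193 13835] [281.5892 193.3854] bed xy 0.044329658249035384 -0.028660191306863106
wrist [ 349  148   42   64 2231] [370.0247 176.6809] bed xy 0.16176011956811107 -0.007139501152949834
```

```bash
python3 - <<'E'
from h import *
s=read_state()
th=np.radians(22.2);ux=np.array([np.cos(th),np.sin(th)]);o=np.array([.4502,.3217])
for n,b in(("wrist",(345,140,395,215)),("side",(228,260,256,300)),("scene",(195,222,226,244))):
  im=cv2.imread(f"pics/e_{n}.png");m=cv2.inRange(cv2.cvtColor(im,cv2.COLOR_BGR2HSV),(8,70,60),(25,170,255))
  ys,xs=np.nonzero(m[b[1]:b[3],b[0]:b[2]])
  for z in(.01,.045):
    P=np.array([ray(n,(x+b[0],y+b[1]),z,s)[:2]-o for x,y in zip(xs,ys)]);X=P@ux;Y=P@np.array([-ux[1],ux[0]]);print(n,z,X.min().round(3),X.max().round(3),Y.min().round(3),Y.max().round(3))
E
```

```text
wrist 0.01 0.128 0.186 -0.058 0.029Traceback (most recent call last):
  File "<stdin>", line 8, in <module>
  File "h.py", line 10, in ray
    c,r,e=cam(n,s);d=r@np.array([(p[0]-c["cx"])/c["fx"],(p[1]-c["cy"])/c["fy"],1]);return e+d*(z-e[2])/d[2]
          ~~~^^^^^
  File "h.py", line 5, in cam
    c=get_calibration(n)
ValueError: time passes only in moves, steps and waits
```

```bash
python3 -m crank '[[[-1,-0.04,-0.02,0,0,0,0.1],[-1,-0.09,-0.04,0,0,0,0.2],[-1,-0.14,-0.06,0,0,0,0.3],[-1,-0.19,-0.08,0,0,0,0.4],[-1,-0.23,-0.103,0,0,0,0.48]]]'; python3 -m crank '[[[-1,-0.04,0.02,0,0,0,0.1],[-1,-0.09,0.04,0,0,0,0.2],[-1,-0.14,0.06,0,0,0,0.3],[-1,-0.19,0.07,0,0,0,0.4],[-1,-0.238,0.082,0,0,0,0.48]]]'; python3 -c "
from h import *
s=read_state();m=R.from_rotvec(s['orientation']).as_matrix();t=np.radians(-17.35)
T=np.array([[np.cos(t),np.sin(t),0],[np.sin(t),-np.cos(t),0],[0,0,-1]])
print(tool(np.array([.474,-.0424,.25])-s['tool_pos'],s),R.from_matrix(m.T@T).as_rotvec(degrees=True)/90)"
```

```text
t: 16.8
tool_pos: [0.483, 0.2071, 0.3026]
orientation: [2.598, 1.766, 0.0]
force: [0.8, -0.1, -1.7]
opening: 0.0258
gripper_force: 35.0
t: 17.42
tool_pos: [0.4778, 0.0812, 0.3027]
orientation: [3.065, 0.687, 0.0]
force: [0.5, -0.7, -2.5]
opening: 0.026
gripper_force: 35.0
[-0.1124  0.2204  0.1055] [ 1.08870035e-04 -1.84054406e-04  4.73320891e-01]
```

```bash
python3 -m crank '[[[-1,-0.02,0.05,0,0,0,0.1],[-1,-0.05,0.1,0,0,0,0.2],[-1,-0.08,0.15,0,0,0,0.3],[-1,-0.1,0.2,0.04,0,0,0.4],[-1,-0.1124,0.2204,0.1,0,0,0.4735]]]'; python3 -m crank '[[[-1,0,0,0,0,0,0],[-1,0,0,0,0,0,0],[-1,0,0,0,0,0,0],[-1,0,0,0,0,0,0],[-1,0,0,0,0,0,0]]]';python3 -c "
from h import *
s=read_state();m=R.from_rotvec(s['orientation']).as_matrix();t=np.radians(-17.35)
T=np.array([[np.cos(t),np.sin(t),0],[np.sin(t),-np.cos(t),0],[0,0,-1]])
print(s['tool_pos'],tool(np.array([.474,-.0424,.1023])-s['tool_pos'],s),R.from_matrix(m.T@T).as_rotvec(degrees=True)/90)"
```

```text
t: 18.05
tool_pos: [0.4753, -0.0434, 0.2533]
orientation: [3.105, -0.476, 0.004]
force: [0.1, -0.8, -1.8]
opening: 0.0259
gripper_force: 35.0
t: 18.68
tool_pos: [0.4739, -0.0412, 0.2535]
orientation: [-3.107, 0.465, -0.001]
force: [0.3, 0.7, -2.1]
opening: 0.0254
gripper_force: 35.0
[ 0.47390173 -0.04119107  0.25348723] [0.0006 0.0023 0.3024] [-0.00010348 -0.00057268  0.00347211]
```

```bash
python3 -m crank '[[[-1,0.0006,0.0023,0.08,0,0,0.0035],[-1,0.0006,0.0023,0.16,0,0,0.0035],[-1,0.0006,0.0023,0.23,0,0,0.0035],[-1,0.0006,0.0023,0.27,0,0,0.0035],[-1,0.0006,0.0023,0.288,0,0,0.0035]]]'; python3 -m crank '[[[-1,0,0,0.004,0,0,0],[-1,0,0,0.008,0,0,0],[-1,0,0,0.0095,0,0,0],[-1,0,0,0.0095,0,0,0],[-1,0,0,0.0095,0,0,0]]]'
```

```text
t: 19.3
tool_pos: [0.4728, -0.0424, 0.1077]
orientation: [-3.105, 0.475, 0.003]
force: [0.5, 0.8, -2.0]
opening: 0.0258
gripper_force: 35.0
t: 19.92
tool_pos: [0.4738, -0.0427, 0.1045]
orientation: [3.105, -0.475, 0.001]
force: [0.3, 0.7, -1.5]
opening: 0.0261
gripper_force: 35.0
```

```bash
python3 -m crank '[[[-1,0,0,0.002,0,0,0],[-1,0,0,0.003,0,0,0],[-1,0,0,0.0038,0,0,0],[-1,0,0,0.0038,0,0,0],[-1,0,0,0.0038,0,0,0]]]'
```

```text
t: 20.55
tool_pos: [0.4736, -0.0427, 0.1023]
orientation: [3.105, -0.475, -0.0]
force: [-1.7, -0.0, 0.4]
opening: 0.026
gripper_force: 35.0
```

```bash
python3 -m crank '[[[1,0,0,0,0,0,0],[1,0,0,0,0,0,0],[1,0,0,0,0,0,0],[1,0,0,0,0,0,0],[1,0,0,0,0,0,0]]]';python3 -m crank '[[[1,0,0,0,0,0,0],[1,0,0,0,0,0,0],[1,0,0,0,0,0,0],[1,0,0,0,0,0,0],[1,0,0,-0.03,0,0,0]]]'; python3 -m crank '[[[1,0,0,-0.06,0,0,0],[1,0,0,-0.14,0,0,0],[1,0,0,-0.24,0,0,0],[1,0,0,-0.3,0,0,0],[1,0,0,-0.3,0,0,0]]]'
python3 - <<'E'
from h import *
s=read_state();print(s["tool_pos"],s["force"])
w=read_camera("wrist")[:,:,::-1];a=read_camera("side")[:,:,::-1];b=read_camera("scene")[:,:,::-1]
f=lambda i,x,y,W,H:cv2.resize(i[y:y+H//4,x:x+W//4],(W,H),interpolation=cv2.INTER_CUBIC)
cv2.imwrite("pics/w9.png",w)
u=np.hstack([f(a,185,230,400,300),f(b,160,205,400,300)])
v=np.hstack([cv2.resize(w,(400,300)),f(a,250,140,400,300)])
cv2.imwrite("pics/fin.png",np.vstack([u,v]))
E
```

```text
t: 21.18
tool_pos: [0.4736, -0.0426, 0.1023]
orientation: [3.105, -0.475, 0.0]
force: [0.1, -1.2, -0.4]
opening: 0.0711
gripper_force: 0.0
t: 21.8
tool_pos: [0.4725, -0.0424, 0.1166]
orientation: [-3.105, 0.475, 0.004]
force: [0.8, -0.0, 0.6]
opening: 0.0929
gripper_force: 0.0
t: 22.42
tool_pos: [0.4753, -0.043, 0.2715]
orientation: [3.105, -0.475, 0.011]
force: [-0.1, 0.5, -0.3]
opening: 0.0931
gripper_force: 0.0
[ 0.47529959 -0.04296232  0.2715115 ] [-0.05453714  0.53970261 -0.25210173]
```

View pics/fin.png

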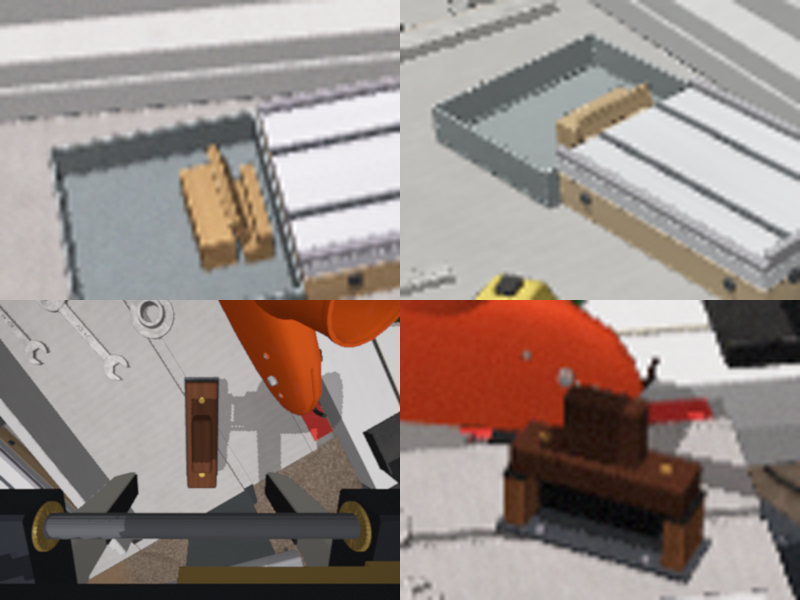

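The picture shows all three offcuts inside the bin (side crop around 225,210) and the bed bare. The brush lies on both posts as before, and the gripper is clear.

```bash
python3 -c "
from plant import *
print(close_job())"
```

```text
the job is handed in; nothing more can be done
None
```

All three offcuts were swept over the open end into the scrap bin with the bristles kept lightly on the bed (peak push about 4 N), the brush is back on its rest, and the job was handed in at about 22.5 s.

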